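Put the washed jars' lids back on

ROBOT

A 6-joint arm with a two-finger parallel gripper is mounted at the origin on the work surface. World frame = base frame: x ahead of the robot, y to its left, z up, the work surface at z = 0. Lengths are in m, angles in degrees, forces in N, time in s.
With the tool pointing down it reaches from about 0.3 to 0.75 m from the base axis. Payload 8.5 kg.
Tool frame: the origin (TCP) lies on the centre line of the jaws, within the pads' length; the fingertips stand tips_ahead ahead of it and the grasp point (between the pads) lies 3 mm ahead of it (tips_ahead is the distance from the TCP to the fingertips, in m); z points along the fingers, y is the line along which they close (so a half turn about z gives the same grasp; the last joint's range is limited). The gripper opens to 85 mm and grips with 20 to 120 N. Pads are 22 mm wide; open, the fingers measure 114 mm over their backs; the gripper's body (76 mm by 85 mm) begins 54 mm behind the grasp point. The pads swing forward as they close: fully open they stand 13 mm farther back than shut.
Start: joints at [57.336, 21.807, 74.336, -0, 83.858, -12.336], TCP at [0.191, 0.516, 0.253] pointing down, gripper open.
Joint ranges: [-178.18, 178.18], [-50.72, 133.34], [12.68, 142.11], [-81.47, 261.47], [9.98, 163.14], [-165.26, 165.26]. Speed limits (degrees/s): [136.94, 136.94, 180, 180, 180, 180].

INTERFACE

Orientations are given as a 3x3 rotation matrix whose columns are the frame's x, y, z axes.
In Python, from rig import observe, get_image, close_job, tips_ahead gives the robot as it stands.
- The arm moves only by the tool hand_motion, called after "Request:" by a JSON object that holds its "fn" and its "kwargs", one argument or row to a line. Schema: {"type":"object","properties":{"offsets":{"type":"array","items":{"type":"array","items":{"type":"number"},"minItems":5,"maxItems":5},"minItems":1,"maxItems":10},"force":{"type":"number"},"only":{"type":"string"},"quiet":{"type":"boolean"},"lines":{"type":"string"}},"required":["offsets"],"additionalProperties":false}. offsets is a list of rows, 1 to 10 of them, each of 5 numbers: dx, dy, dz in shares of the most that a row can go, 1 being 50 mm, then a turn about the tool's z in normalised numbers (1 is 180 degrees), then the finger opening in m; each row shifts and turns the commanded pose from where the row before left it, along the tool's axes as they then stand; what a row does not reach is not made up. A row lasts 1/10 s, in which the tool goes at most 0.05 m and 8.59 degrees, less where a joint would pass 70% of its speed; a pose out of reach is approached as far as the arm can. The fingers move at their own pace and stop on an object; force is the grip in N (left out, the last holds). Time passes only in rows, so rows that do not move let the fingers close. The tool returns the time, the measured TCP pose, the force, the opening and the grip force at its end. only (a regular expression) keeps the lines of the reply that match it, lines (a string "A,B") keeps lines A to B, and quiet returns only ok. Shift and turn numbers lie between -1 and 1, and a call with a number outside is refused. Input that does not fit is refused with a message, and nothing moves.
- observe(): the state, without advancing time (a new reading comes with each control period).
- get_image(name): name is "scene" or "side" or "wrist"; returns a dict with "pixels" (384x512x3 uint8, red, green, blue), "depth" (384x512 float32, m along the optical axis (not along the pixel's ray), 0 where there is no reading), "K" (3x3 intrinsics, pixels), "extrinsics" (4x4, takes a point from world to camera coordinates). Camera axes: x right, y down, z forward; pixel columns grow to the right and rows downward; lengths in m; the calibration is good to about 2 mm. A picture is of the moment at which its call begins.
- close_job(): hands the job in; it is judged then, once.
The state is a dict: "time_s": time; "q": joint angles; "qvel": joint speeds; "joint_efforts": joint torques, N m; "position": TCP position; "tool_rot": TCP orientation; "ft_force": force on the tool from outside, world axes, zero at the start; "wrist_torque": the same for the moment, N m; "grip_width": finger opening in m; "gripper_force": force on a finger pad.
Only numpy, scipy, OpenCV 4.12 (cv2) and the standard library are available. Lean on these libraries where they do the work, as an engineer would, in place of code of your own. Each camera call takes 0.05 s, during which the arm holds its last target. There are 200 camera calls.

TASK

The four kitchen jars have been washed: put each lid back on the jar of its own colour, properly seated on the rim with its plug inside the mouth. Leave the jars standing where they are, and do not knock over or shift the mug and the bowl that stand among them.

Things in the scene. Friction and masses are not known exactly. Their poses are not given: they have to be found in the camera images.
- lid_red: red lid, loose, about 120 g: round red disc 92 mm across, z = 8 to 13 mm; below it a white plug, 60 mm across tapering to 52 at its foot; on top a pale wooden grip bar 44 long, 12 wide, z = 13 to 35 mm. Lies plug down. Origin: centre of the plug's underside; z up, x along the bar, y across it. Seated, its disc rests on the jar's rim and its origin is 42 mm above the jar's underside.
- lid_blue: blue lid, loose, about 120 g: round blue disc 92 mm across, z = 8 to 13 mm; below it a white plug, 60 mm across tapering to 52 at its foot; on top a pale wooden grip bar 44 long, 12 wide, z = 13 to 35 mm. Lies plug down. Origin: centre of the plug's underside; z up, x along the bar, y across it. Seated, its disc rests on the jar's rim and its origin is 42 mm above the jar's underside.
- lid_yellow: yellow lid, loose, about 120 g: round yellow disc 92 mm across, z = 8 to 13 mm; below it a white plug, 60 mm across tapering to 52 at its foot; on top a pale wooden grip bar 44 long, 12 wide, z = 13 to 35 mm. Lies plug down. Origin: centre of the plug's underside; z up, x along the bar, y across it. Seated, its disc rests on the jar's rim and its origin is 42 mm above the jar's underside.
- lid_green: green lid, loose, about 120 g: round green disc 92 mm across, z = 8 to 13 mm; below it a white plug, 60 mm across tapering to 52 at its foot; on top a pale wooden grip bar 44 long, 12 wide, z = 13 to 35 mm. Lies plug down. Origin: centre of the plug's underside; z up, x along the bar, y across it. Seated, its disc rests on the jar's rim and its origin is 42 mm above the jar's underside.
- jar_red: red jar, an empty open round pot standing loose on the counter, about 400 g: red with a white floor inside, 84 mm outer diameter, 50 mm high, wall 4 mm (mouth 76 mm across), floor 5 mm thick. Origin: centre of its underside; z up. A lid's plug enters the mouth with 8 mm of play all round.
- jar_blue: blue jar, an empty open round pot standing loose on the counter, about 400 g: blue with a white floor inside, 84 mm outer diameter, 50 mm high, wall 4 mm (mouth 76 mm across), floor 5 mm thick. Origin: centre of its underside; z up. A lid's plug enters the mouth with 8 mm of play all round.
- jar_yellow: yellow jar, an empty open round pot standing loose on the counter, about 400 g: yellow with a white floor inside, 84 mm outer diameter, 50 mm high, wall 4 mm (mouth 76 mm across), floor 5 mm thick. Origin: centre of its underside; z up. A lid's plug enters the mouth with 8 mm of play all round.
- jar_green: green jar, an empty open round pot standing loose on the counter, about 400 g: green with a white floor inside, 84 mm outer diameter, 50 mm high, wall 4 mm (mouth 76 mm across), floor 5 mm thick. Origin: centre of its underside; z up. A lid's plug enters the mouth with 8 mm of play all round.
- mug: a small white mug, loose, empty, 64 mm across and 60 mm high, with a handle towards its +y. A bystander. Origin: centre of its underside, z up.
- bowl: a dark wooden bowl, loose, empty, 90 mm across and 42 mm high. A bystander. Origin: centre of its underside, z up.
There are look-alikes about, which are no part of the job. Leave any purple look-alike of the jar_green alone. Leave any purple look-alike of the lid_blue alone.

How it is judged:
By the outcome, as a careful person would: the job done as asked, in the order asked, and still so for the second after the job is handed in, with the robot touching nothing.
It also fails if it takes over 112 s, if anything falls off the work surface, if the arm or the gripper's body presses on something with over 40 N, if the wrist force passes 120 N, or if a joint passes its speed limit or range.

## Working session

There is one attempt and no reset: what is moved stays moved. The work goes in short steps, Python scripts to look and compute and a tool call to move; the robot and the scene stay as the last step left them, time stands still between calls to the robot, and variables do not carry over. Pictures are saved under pics/ and viewed, at most 14 in all, crops included, and the job is handed in when it is done.

```bash
ls; mkdir -p pics; python3 - <<'E'
from rig import *
import cv2,numpy as np
s=observe()
print(s['time_s'],s['position'],s['tool_rot'],s['grip_width'],tips_ahead if not callable(tips_ahead) else tips_ahead())
a=[]
for n in ["scene","side"]:
    im=get_image(n); cv2.imwrite(f"pics/{n}0.png",im['pixels'][:,:,::-1]); np.savez(f"{n}0.npz",**im)
    print(n,im['K'].tolist(),np.round(im['extrinsics'],3).tolist(),(im['depth']>0).mean())
E
```

```text
pics
0.0 [0.19090937 0.51552241 0.25269996] [[-9.37726283e-01  3.47374080e-01 -8.16847921e-04]
 [ 3.47374877e-01  9.37725527e-01 -1.23704025e-03]
 [ 3.36263430e-04 -1.44375760e-03 -9.99998901e-01]] 0.0853265875084766 0.022
scene [[371.9273565817093, 0.0, 262.305160047049], [0.0, 371.9273565817093, 193.3799191352905], [0.0, 0.0, 1.0]] [[-0.253, 0.967, -0.017, 0.161], [0.551, 0.129, -0.825, -0.21], [-0.795, -0.218, -0.566, 1.433], [0.0, 0.0, 0.0, 1.0]] 0.9958445231119791
side [[429.54275345151956, 0.0, 258.4355320368672], [0.0, 429.54275345151956, 194.2867220300889], [0.0, 0.0, 1.0]] [[0.921, -0.39, -0.004, -0.422], [-0.274, -0.639, -0.719, 0.153], [0.278, 0.663, -0.695, 0.921], [0.0, 0.0, 0.0, 1.0]] 0.99591064453125
```

View pics/scene0.png

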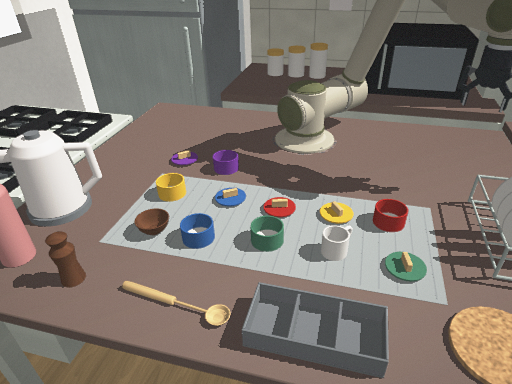

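View pics/side0.png

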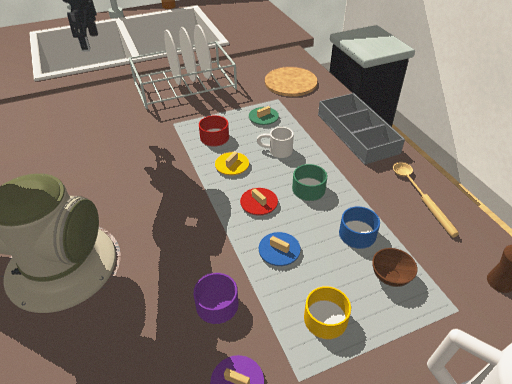

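The scene view shows these lids: blue (231,197), red (280,207), yellow (336,213) and green (406,266). The jars are yellow (171,187), blue (198,230), green (267,233) and red (391,215), with the mug at (335,242) and the bowl at (152,222). The purple lid (185,158) and purple jar (226,162) are the look-alikes and stay where they are. Next I measure from both views.

```bash
cat > meas.py <<'E'
import cv2,numpy as np
HUE={'red':[(0,5),(174,180)],'blue':[(100,118)],'yellow':[(20,30)],'green':[(65,90)]}
def world(im):
    K,E,d=im['K'],im['extrinsics'],im['depth']
    v,u=np.mgrid[:384,:512]
    c=np.stack([(u-K[0,2])/K[0,0]*d,(v-K[1,2])/K[1,1]*d,d],-1)
    return (c-E[:3,3])@E[:3,:3]
def blobs(im,col,smin=120):
    h=cv2.cvtColor(im['pixels'],cv2.COLOR_RGB2HSV)
    m=np.zeros((384,512),np.uint8)
    for a,b in HUE[col]: m|=cv2.inRange(h,(a,smin,40),(b,255,255))
    n,l,st,ce=cv2.connectedComponentsWithStats(m)
    W=world(im);out=[]
    for i in range(1,n):
        if st[i,4]<60: continue
        k=(l==i)&(im['depth']>0); P=W[k]
        out.append((ce[i],st[i,4],P))
    return out
def circ(P):
    A=np.c_[2*P[:,:2],np.ones(len(P))]; s=np.linalg.lstsq(A,(P[:,:2]**2).sum(1),rcond=None)[0]
    return s[:2],np.sqrt(s[2]+s[:2]@s[:2])
E
python3 - <<'E'
from meas import *
np.set_printoptions(precision=4,suppress=True)
for n in ['scene','side']:
    im=dict(np.load(n+'0.npz')); W=world(im)
    hsv=cv2.cvtColor(im['pixels'],cv2.COLOR_RGB2HSV)
    for col in HUE:
        for ce,a,P in blobs(im,col):
            if np.linalg.norm(P.mean(0)[:2])>0.85 or P.mean(0)[0]<0.1: continue
            zt=np.percentile(P[:,2],97)
            R=P[(P[:,2]>zt-.006)&(P[:,2]<zt+.006)]
            mec=cv2.minEnclosingCircle(R[:,:2].astype(np.float32))
            print(n,col,ce.round(),a,'ztop %.4f zmin %.4f'%(zt,P[:,2].min()),'mec',np.array(mec[0]),2*mec[1])
            if zt<.03:
                c=np.array(mec[0])
                k=(np.linalg.norm(W[...,:2]-c,axis=-1)<.04)&(W[...,2]>.028)&(W[...,2]<.045)
                B=W[k]; T=B[:,:2].astype(np.float32)
                if len(T)>8:
                    r=cv2.minAreaRect(T); bp=cv2.boxPoints(r); e=bp[1]-bp[0],bp[2]-bp[1]
                    L=max(e,key=np.linalg.norm)
                    print('    bar n',len(T),'ztop %.4f'%np.percentile(B[:,2],90),'c',np.array(r[0]),'size',np.array(r[1]),'ang %.1f'%(np.degrees(np.arctan2(L[1],L[0]))%180))
E
```

```text
scene red [279. 208.] 364 ztop 0.0140 zmin 0.0070 mec [0.4624 0.0054] 0.094415582716465
    bar n 61 ztop 0.0344 c [0.4626 0.0056] size [0.0133 0.0432] ang 107.0
scene red [390. 215.] 887 ztop 0.0493 zmin -0.0018 mec [0.4501 0.3049] 0.08757246285676956
scene blue [230. 198.] 300 ztop 0.0141 zmin 0.0080 mec [ 0.4478 -0.1476] 0.09389874339103699
    bar n 57 ztop 0.0346 c [ 0.4472 -0.1474] size [0.0143 0.0422] ang 123.2
scene blue [197. 230.] 876 ztop 0.0492 zmin 0.0010 mec [ 0.631 -0.174] 0.08554345369338989
scene yellow [171. 187.] 695 ztop 0.0491 zmin -0.0012 mec [ 0.4584 -0.3318] 0.08660438656806946
scene yellow [336. 213.] 456 ztop 0.0140 zmin 0.0001 mec [0.452  0.1625] 0.09476020187139511
    bar n 56 ztop 0.0354 c [0.4536 0.1634] size [0.0457 0.0136] ang 33.3
side red [213. 130.] 744 ztop 0.0514 zmin -0.0006 mec [0.4477 0.3017] 0.08689862489700317
side red [259. 202.] 653 ztop 0.0164 zmin 0.0003 mec [0.458  0.0043] 0.0952589213848114
    bar n 90 ztop 0.0370 c [0.4598 0.0033] size [0.0138 0.0439] ang 105.0
side blue [359. 227.] 1077 ztop 0.0517 zmin 0.0037 mec [ 0.6278 -0.1755] 0.0855167955160141
side blue [279. 250.] 856 ztop 0.0163 zmin 0.0097 mec [ 0.4437 -0.1484] 0.09258612990379333
    bar n 128 ztop 0.0373 c [ 0.444  -0.1495] size [0.0143 0.0436] ang 124.4
side yellow [232. 164.] 515 ztop 0.0167 zmin 0.0003 mec [0.4501 0.1631] 0.0930149182677269
    bar n 68 ztop 0.0374 c [0.4493 0.1617] size [0.0434 0.0116] ang 35.3
side yellow [327. 312.] 1368 ztop 0.0519 zmin -0.0011 mec [ 0.4558 -0.3329] 0.08618056774139404
```

```bash
python3 - <<'E'
from meas import *
np.set_printoptions(precision=4,suppress=True)
px={'scene':[(267,242),(420,268),(335,245),(152,226)],'side':[(309,190),(262,122)]}
for n in ['scene','side']:
    im=dict(np.load(n+'0.npz')); W=world(im)
    hsv=cv2.cvtColor(im['pixels'],cv2.COLOR_RGB2HSV)
    for p in px[n]: print(n,p,hsv[p[1],p[0]],W[p[1],p[0]])
    HUE['green']=[(65,95)]
    for ce,a,P in blobs(im,'green',70):
            zt=np.percentile(P[:,2],97)
            if zt>.1: continue
            R=P[(P[:,2]>zt-.006)&(P[:,2]<zt+.006)]
            mec=cv2.minEnclosingCircle(R[:,:2].astype(np.float32))
            print(n,ce.round(),a,'ztop %.4f zmin %.4f'%(zt,P[:,2].min()),'mec',np.array(mec[0]),2*mec[1])
            if zt<.03:
                c=np.array(mec[0])
                k=(np.linalg.norm(W[...,:2]-c,axis=-1)<.04)&(W[...,2]>.028)&(W[...,2]<.045)
                B=W[k]; T=B[:,:2].astype(np.float32)
                if len(T)>8:
                    r=cv2.minAreaRect(T); bp=cv2.boxPoints(r); e=bp[1]-bp[0],bp[2]-bp[1]
                    L=max(e,key=np.linalg.norm)
                    print('    bar n',len(T),'ztop %.4f'%np.percentile(B[:,2],90),'c',np.array(r[0]),'size',np.array(r[1]),'ang %.1f'%(np.degrees(np.arctan2(L[1],L[0]))%180))
    for nm,c in [('mug',(.6,.2)),('bowl',(.63,-.33))]:
        k=(np.abs(W[...,0]-c[0])<.08)&(np.abs(W[...,1]-c[1])<.075)&(W[...,2]>.032)&(W[...,2]<.08)
        T=W[k]; 
        if len(T): print(n,nm,T.min(0),T.max(0))
E
```

```text
scene (267, 242) [75 92 86] [0.6371 0.0128 0.0295]
scene (420, 268) [ 73 104 150] [0.6202 0.3701 0.0104]
scene (335, 245) [ 15  10 148] [0.6322 0.1746 0.05  ]
scene (152, 226) [ 12 129 117] [ 0.6187 -0.3132  0.0028]
scene [267. 233.] 873 ztop 0.0493 zmin 0.0010 mec [0.6006 0.003 ] 0.08563771843910217
scene [405. 267.] 742 ztop 0.0139 zmin 0.0070 mec [0.6208 0.3374] 0.0938849151134491
    bar n 92 ztop 0.0349 c [0.6209 0.3383] size [0.0431 0.0131] ang 12.4
scene mug [0.5496 0.1408 0.0321] [0.6337 0.2077 0.0607]
scene bowl [ 0.585  -0.3446  0.032 ] [ 0.6749 -0.2555  0.0438]
side (309, 190) [73 90 82] [ 0.5773 -0.0314  0.0354]
side (262, 122) [ 72 109 152] [0.5983 0.3037 0.0146]
side [263. 117.] 285 ztop 0.0167 zmin 0.0101 mec [0.6174 0.337 ] 0.09382762014865875
    bar n 63 ztop 0.0371 c [0.616  0.3355] size [0.0448 0.014 ] ang 15.4
side [309. 182.] 898 ztop 0.0517 zmin 0.0007 mec [0.5956 0.0007] 0.08929257094860077
side mug [0.54   0.1384 0.0321] [0.6296 0.206  0.0651]
side bowl [ 0.5841 -0.3449  0.032 ] [ 0.6731 -0.2562  0.0456]
```

Both views agree to within 4 mm, and the diameters and heights match the description (lid disc top about 15 mm, bar top about 36 mm, jar rim about 50 mm). I start with the green lid.

```bash
cat > go.py <<'E'
import sys,numpy as np
from rig import observe
x,y,z,yaw=map(float,sys.argv[1:5])
s=observe();R=s['tool_rot'];a=np.degrees(np.arctan2(R[1,0],R[0,0]))
t=-((yaw-a+90)%180-90)   # turn about tool z (down), half-turn symmetric
d=np.array([x,y,z])-s['position']; b=R.T@d
c,sn=np.cos(np.radians(t)),np.sin(np.radians(t)); after=[c*b[0]+sn*b[1],-sn*b[0]+c*b[1],b[2]]
print('t%.2f pos'%s['time_s'],s['position'].round(4),'yaw%.1f'%a,'grip%.4f gf%.1f'%(s['grip_width'],s['gripper_force']),'ft',np.round(s['ft_force'],1),'q',np.round(s['q'],0))
print('delta now axes',b.round(4),'turn %.1f'%t,'| delta after turn',np.round(after,4))
E
python3 go.py .619 .337 .18 14
```

```text
t0.10 pos [0.191  0.5155 0.2528] yaw159.7 grip0.0852 gf0.0 ft [0.  0.9 0.4] q [ 57.  22.  74.  -0.  84. -12.]
delta now axes [-0.4634 -0.0186  0.0727] turn -34.3 | delta after turn [-0.3722 -0.2767  0.0727]
```

The rows are not in the units I measure in: shifts go in shares of 50 mm and turns go in shares of 180 degrees. I convert before sending: -7 degrees is -0.0389.

Request:
{"fn": "hand_motion", "kwargs": {
  "offsets": [
    [0,0,0,-0.0389,0.05],
    [0,0,0,-0.0389,0.05],
    [0,0,0,-0.0389,0.05],
    [0,0,0,-0.0389,0.05],
    [0,0,0,-0.035,0.05]
  ],
  "force": 40
}}

```text
time_s: 0.6
position: [0.191, 0.5156, 0.2529]
tool_rot: [[-0.969, -0.246, -0.0], [-0.246, 0.969, -0.001], [0.001, -0.001, -1.0]]
ft_force: [0.2, -0.3, 0.2]
grip_width: 0.0501
gripper_force: 0.0
```

Request:
{"fn": "hand_motion", "kwargs": {
  "offsets": [
    [-0.62,-0.46,0.12,0,0.05],
    [-0.62,-0.46,0.12,0,0.05],
    [-0.62,-0.46,0.12,0,0.05],
    [-0.62,-0.46,0.12,0,0.05],
    [-0.62,-0.46,0.12,0,0.05],
    [-0.62,-0.46,0.12,0,0.05],
    [-0.62,-0.46,0.12,0,0.05],
    [-0.62,-0.46,0.12,0,0.05],
    [-0.62,-0.46,0.12,0,0.05],
    [-0.62,-0.46,0.12,0,0.05]
  ]
}}

```text
time_s: 1.6
position: [0.5487, 0.3665, 0.1926]
tool_rot: [[-0.97, -0.241, -0.001], [-0.241, 0.97, -0.0], [0.001, -0.0, -1.0]]
ft_force: [0.0, 1.0, 0.0]
grip_width: 0.0498
gripper_force: 0.0
```

```bash
python3 go.py .619 .337 .18 14
```

```text
t1.60 pos [0.5487 0.3665 0.1926] yaw-166.0 grip0.0498 gf0.0 ft [0. 1. 0.] q [ 23.  35.  61.   0.  84. -80.]
delta now axes [-0.0611 -0.0456  0.0126] turn -0.0 | delta after turn [-0.0611 -0.0456  0.0126]
```

Tracking is excellent. I move above the lid and take a wrist look.

In the tool's units: -0.031 m is -0.62, -0.03 m is -0.6.

Request:
{"fn": "hand_motion", "kwargs": {
  "offsets": [
    [-0.62,-0.46,0.12,0,0.05],
    [-0.6,-0.452,0.12,0,0.05],
    [0,0,0,0,0.05]
  ]
}}

```text
time_s: 1.9
position: [0.6208, 0.3348, 0.1786]
tool_rot: [[-0.971, -0.237, -0.002], [-0.237, 0.971, -0.002], [0.002, -0.001, -1.0]]
ft_force: [0.1, -0.6, 0.2]
grip_width: 0.0501
gripper_force: 0.0
```

```bash
python3 go.py .619 .337 .04 14
cat > wr.py <<'E'
import sys; from meas import *; from rig import get_image
np.set_printoptions(precision=4,suppress=True)
HUE['green']=[(65,95)]
im=get_image('wrist'); W=world(im)
if len(sys.argv)>2: cv2.imwrite('pics/'+sys.argv[2],im['pixels'][:,:,::-1])
for ce,a,P in blobs(im,sys.argv[1],70):
    if a<400: continue
    zt=np.percentile(P[:,2],97)
    R=P[abs(P[:,2]-zt)<.006]; m=cv2.minEnclosingCircle(R[:,:2].astype(np.float32)); c=np.array(m[0])
    print(ce.round(),a,'ztop %.4f'%zt,'mec',c,'dia %.4f'%(2*m[1]))
    k=(np.linalg.norm(W[...,:2]-c,axis=-1)<.04)&(abs(W[...,2]-zt-.02)<.007)&(im['depth']>0)
    if k.sum()>100:
        B=W[k]; r=cv2.minAreaRect(B[:,:2].astype(np.float32)); bp=cv2.boxPoints(r); L=max(bp[1]-bp[0],bp[2]-bp[1],key=np.linalg.norm)
        print('  bar',k.sum(),'z %.4f'%np.percentile(B[:,2],90),'c',np.array(r[0]),'size',np.array(r[1]),'ang %.1f'%(np.degrees(np.arctan2(L[1],L[0]))%180))
E
python3 wr.py green w1.png
```

```text
t1.90 pos [0.6208 0.3348 0.1786] yaw-166.3 grip0.0501 gf0.0 ft [ 0.1 -0.6  0.2] q [ 19.  41.  52.  -0.  87. -85.]
delta now axes [0.0009 0.0027 0.1386] turn -0.3 | delta after turn [0.0009 0.0027 0.1386]
[257. 170.] 6725 ztop 0.0141 mec [0.6177 0.3382] dia 0.0915
  bar 702 z 0.0355 c [0.6176 0.338 ] size [0.0435 0.0113] ang 13.7
```

View pics/w1.png

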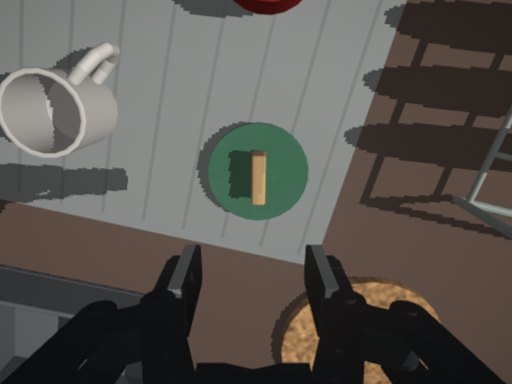

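The wrist view shows the green lid at (258,170) with its bar lined up between the jaws. The mug at (60,110) is well clear. The position agrees with the fixed cameras to 1 mm, so I descend.

In the tool's units: 0.03 m is 0.6, 0.02 m is 0.4.

```bash
python3 go.py .6177 .338 .04 13.7
```

```text
t1.95 pos [0.619  0.3363 0.1794] yaw-166.2 grip0.0498 gf0.0 ft [-0.3 -0.9  0.7] q [ 19.  41.  52.  -0.  87. -85.]
delta now axes [0.0005 0.002  0.1394] turn 0.1 | delta after turn [0.0005 0.002  0.1394]
```

Request:
{"fn": "hand_motion", "kwargs": {
  "offsets": [
    [0.04,0.08,0.6,0,0.05],
    [0,0,0.6,0,0.05],
    [0,0,0.6,0,0.05],
    [0,0,0.4,0,0.05],
    [0,0,0.3,0,0.05],
    [0,0,0,0,0.05]
  ]
}}

```text
time_s: 2.55
position: [0.6134, 0.3414, 0.0544]
tool_rot: [[-0.97, -0.242, -0.004], [-0.242, 0.97, -0.001], [0.004, -0.0, -1.0]]
ft_force: [-0.4, 0.7, 0.5]
grip_width: 0.0498
gripper_force: 0.0
```

```bash
python3 go.py .6177 .338 .039 13.7
```

```text
t2.55 pos [0.6134 0.3414 0.0544] yaw-166.0 grip0.0498 gf0.0 ft [-0.4  0.7  0.5] q [ 19.  47.  61.   0.  72. -85.]
delta now axes [-0.0034 -0.0044  0.0154] turn 0.3 | delta after turn [-0.0035 -0.0044  0.0154]
```

In the tool's units: 0.007 m is 0.14, 0.005 m is 0.1.

Request:
{"fn": "hand_motion", "kwargs": {
  "offsets": [
    [-0.06,-0.06,0.1,0,0.05],
    [0,0,0.14,0,0.05],
    [0,0,0,0,0.05],
    [0,0,0,0,0.05]
  ]
}}

```text
time_s: 2.95
position: [0.6185, 0.3391, 0.0447]
tool_rot: [[-0.97, -0.241, 0.0], [-0.241, 0.97, 0.0], [-0.0, 0.0, -1.0]]
ft_force: [0.1, -0.4, 0.6]
grip_width: 0.0497
gripper_force: 0.0
```

```bash
python3 go.py .6177 .338 .039 13.7
```

```text
t2.95 pos [0.6185 0.3391 0.0447] yaw-166.0 grip0.0497 gf0.0 ft [ 0.1 -0.4  0.6] q [ 19.  48.  61.  -0.  71. -85.]
delta now axes [ 0.001  -0.0008  0.0057] turn 0.3 | delta after turn [ 0.001  -0.0008  0.0057]
```

In the tool's units: 0.004 m is 0.08, 0.001 m is 0.02.

Request:
{"fn": "hand_motion", "kwargs": {
  "offsets": [
    [0.02,0,0.08,0,0.05],
    [0,0,0,0,0.05],
    [0,0,0,0,0.05]
  ]
}}

```text
time_s: 3.25
position: [0.6173, 0.3389, 0.0403]
tool_rot: [[-0.97, -0.242, -0.0], [-0.242, 0.97, -0.0], [0.0, 0.0, -1.0]]
ft_force: [0.1, 0.5, 0.2]
grip_width: 0.05
gripper_force: 0.0
```

```bash
python3 go.py .6177 .338 .039 13.7
```

```text
t3.25 pos [0.6173 0.3389 0.0403] yaw-166.0 grip0.0500 gf0.0 ft [0.1 0.5 0.2] q [ 19.  48.  62.   0.  70. -85.]
delta now axes [-0.0002 -0.001   0.0013] turn 0.3 | delta after turn [-0.0002 -0.001   0.0013]
```

Request:
{"fn": "hand_motion", "kwargs": {
  "offsets": [
    [0,0,0,0,0],
    [0,0,0,0,0],
    [0,0,0,0,0],
    [0,0,0,0,0],
    [0,0,0,0,0],
    [0,0,0,0,0]
  ],
  "force": 40
}}

```text
time_s: 3.85
position: [0.6175, 0.3389, 0.0405]
tool_rot: [[-0.97, -0.241, 0.0], [-0.241, 0.97, 0.0], [-0.0, 0.0, -1.0]]
ft_force: [0.4, 0.3, 2.4]
grip_width: 0.0111
gripper_force: 40.5
```

```bash
python3 go.py .6177 .338 .039 13.7
```

```text
t3.85 pos [0.6175 0.3389 0.0405] yaw-166.0 grip0.0111 gf40.5 ft [0.4 0.3 2.4] q [ 19.  48.  62.   0.  70. -85.]
delta now axes [ 0.     -0.0009  0.0015] turn 0.3 | delta after turn [ 0.     -0.0009  0.0015]
```

Gripped with an 11 mm opening at 40 N. I lift and carry above the mug's height.

In the tool's units: -0.03 m is -0.6, -0.02 m is -0.4.

Request:
{"fn": "hand_motion", "kwargs": {
  "offsets": [
    [0,0,-0.2,0,0],
    [0,0,-0.4,0,0],
    [0,0,-0.6,0,0],
    [0,0,-0.6,0,0],
    [0,0,-0.6,0,0],
    [0,0,-0.2,0,0]
  ],
  "only": "pos|grip"
}}

```text
position: [0.6181, 0.3391, 0.1742]
grip_width: 0.011
gripper_force: 40.1
```

```bash
python3 go.py .598 .002 .17 14
```

```text
t4.45 pos [0.6181 0.3391 0.1742] yaw-166.0 grip0.0110 gf40.1 ft [ 0.5  0.1 -1. ] q [ 19.  41.  53.   0.  86. -85.]
delta now axes [ 0.101  -0.3223  0.0035] turn -0.0 | delta after turn [ 0.1011 -0.3223  0.0035]
```

In the tool's units: -0.032 m is -0.64, 0.01 m is 0.2.

Request:
{"fn": "hand_motion", "kwargs": {
  "offsets": [
    [0.2,-0.64,0,0,0],
    [0.2,-0.64,0,0,0],
    [0.2,-0.64,0,0,0],
    [0.2,-0.64,0,0,0],
    [0.2,-0.64,0,0,0],
    [0.2,-0.64,0,0,0],
    [0.2,-0.64,0,0,0],
    [0.2,-0.64,0,0,0],
    [0.2,-0.64,0,0,0],
    [0.2,-0.64,0,0,0]
  ],
  "only": "pos|grip"
}}

```text
position: [0.5969, 0.0029, 0.1695]
grip_width: 0.0107
gripper_force: 40.0
```

Request:
{"fn": "hand_motion", "kwargs": {
  "offsets": [
    [0,0,0,0,0],
    [0,0,0,0,0]
  ],
  "only": "pos"
}}

```text
position: [0.5973, 0.0039, 0.1696]
```

```bash
python3 go.py .598 .002 .1 14; python3 wr.py green w2.png
```

```text
t5.65 pos [0.5973 0.0039 0.1696] yaw-166.1 grip0.0111 gf40.0 ft [ 0.1  0.9 -0.8] q [ -11.   30.   74.    0.   76. -115.]
delta now axes [-0.0003 -0.0021  0.0696] turn -0.1 | delta after turn [-0.0003 -0.0021  0.0696]
[253. 219.] 15501 ztop 0.1431 mec [0.5972 0.0038] dia 0.0919
  bar 3275 z 0.1664 c [0.5972 0.0037] size [0.0381 0.0372] ang 57.7
```

View pics/w2.png

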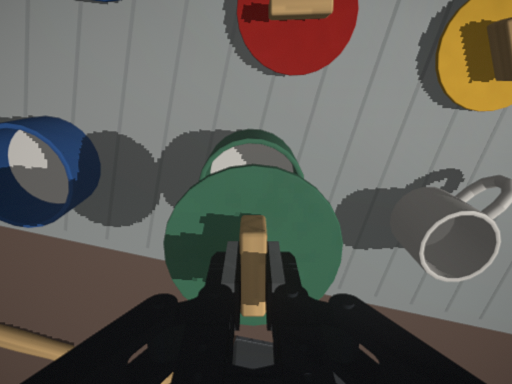

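The held lid (253,245) sits right over the green jar (250,165 in perspective). The mug (460,240) is clear. Lowering.

In the tool's units: 0.025 m is 0.5, -0.002 m is -0.04.

Request:
{"fn": "hand_motion", "kwargs": {
  "offsets": [
    [0,-0.04,0.5,0,0],
    [0,0,0.5,0,0],
    [0,0,0.4,0,0],
    [0,0,0.16,0,0],
    [0,0,0.1,0,0],
    [0,0,0.04,0,0],
    [0,0,0.04,0,0],
    [0,0,0,0,0],
    [0,0,0,0,0]
  ]
}}

```text
time_s: 6.6
position: [0.5983, 0.0022, 0.0839]
tool_rot: [[-0.97, -0.241, 0.001], [-0.241, 0.97, -0.0], [-0.001, -0.0, -1.0]]
ft_force: [0.1, -0.4, -0.8]
grip_width: 0.0109
gripper_force: 40.0
```

```bash
python3 go.py .598 .002 .082 14
```

```text
t6.60 pos [0.5983 0.0022 0.0839] yaw-166.0 grip0.0109 gf40.0 ft [ 0.1 -0.4 -0.8] q [ -11.   36.   80.   -0.   64. -115.]
delta now axes [ 0.0003 -0.0001  0.0019] turn -0.0 | delta after turn [ 0.0003 -0.0001  0.0019]
```

In the tool's units: 0.001 m is 0.02.

Request:
{"fn": "hand_motion", "kwargs": {
  "offsets": [
    [0,0,0.02,0,0],
    [0,0,0,0,0]
  ],
  "only": "pos|ft"
}}

```text
position: [0.5982, 0.0021, 0.0826]
ft_force: [-0.6, -0.3, -0.9]
```

Request:
{"fn": "hand_motion", "kwargs": {
  "offsets": [
    [0,0,0,0,0.03],
    [0,0,0,0,0.03],
    [0,0,0,0,0.03],
    [0,0,-0.6,0,0.04],
    [0,0,-0.6,0,0.05],
    [0,0,-0.6,0,0.05],
    [0,0,0,0,0.05]
  ]
}}

```text
time_s: 7.5
position: [0.5996, 0.002, 0.1766]
tool_rot: [[-0.97, -0.242, 0.008], [-0.242, 0.97, -0.002], [-0.007, -0.003, -1.0]]
ft_force: [-0.1, -0.5, -0.1]
grip_width: 0.0501
gripper_force: 0.0
```

```bash
python3 go.py .4605 .0045 .17 106; python3 wr.py green
```

```text
t7.50 pos [0.5996 0.002  0.1766] yaw-166.0 grip0.0501 gf0.0 ft [-0.1 -0.5 -0.1] q [ -11.   30.   74.    0.   76. -115.]
delta now axes [0.1344 0.0361 0.0055] turn 88.0 | delta after turn [ 0.0408 -0.1331  0.0055]
[254. 183.] 9247 ztop 0.0560 mec [0.5986 0.0019] dia 0.0919
  bar 968 z 0.0776 c [0.5985 0.0021] size [0.0442 0.0115] ang 13.7
```

The green lid is seated: disc top at 56.0 mm, level and centred at (.5985,.002). Next is red.

In the tool's units: 8.5 degrees is 0.0472.

Request:
{"fn": "hand_motion", "kwargs": {
  "offsets": [
    [0,0,0,0.0472,0.05],
    [0,0,0,0.0472,0.05],
    [0,0,0,0.0472,0.05],
    [0,0,0,0.0472,0.05],
    [0,0,0,0.0472,0.05],
    [0,0,0,0.0472,0.05],
    [0,0,0,0.0472,0.05],
    [0,0,0,0.0472,0.05],
    [0,0,0,0.0472,0.05],
    [0,0,0,0.0472,0.05]
  ],
  "only": "pos"
}}

```text
position: [0.5976, 0.0023, 0.1709]
```

Request:
{"fn": "hand_motion", "kwargs": {
  "offsets": [
    [0,0,0,0.0167,0.05],
    [0.2,-0.66,0.02,0,0.05],
    [0.2,-0.66,0.02,0,0.05],
    [0.2,-0.66,0,0,0.05],
    [0.2,-0.66,0,0,0.05],
    [0,0,0,0,0.05],
    [0,0,0,0,0.05]
  ],
  "only": "pos"
}}

```text
position: [0.4599, 0.0043, 0.1699]
```

```bash
python3 wr.py red; python3 go.py .4605 .0045 .04 106
```

```text
[254. 175.] 7306 ztop 0.0141 mec [0.4611 0.0048] dia 0.0922
  bar 759 z 0.0355 c [0.4608 0.0054] size [0.0118 0.0432] ang 105.7
t9.30 pos [0.4607 0.0042 0.17  ] yaw106.0 grip0.0498 gf0.0 ft [-0.2  0.3  0.3] q [-14.  18.  96.   0.  66. -30.]
delta now axes [ 3.0e-04 -1.0e-04  1.3e-01] turn -0.0 | delta after turn [ 3.0e-04 -1.0e-04  1.3e-01]
```

In the tool's units: 0.035 m is 0.7, 0.03 m is 0.6.

Request:
{"fn": "hand_motion", "kwargs": {
  "offsets": [
    [0,0,0.7,0,0.05],
    [0,0,0.7,0,0.05],
    [0,0,0.6,0,0.05],
    [0,0,0.3,0,0.05],
    [0,0,0.16,0,0.05],
    [0,0,0.12,0,0.05],
    [0,0,0,0,0.05],
    [0,0,0,0,0.05]
  ],
  "only": "pos|ft"
}}

```text
position: [0.4607, 0.0043, 0.0418]
ft_force: [-0.5, 0.3, 0.6]
```

```bash
python3 go.py .461 .005 .0405 106
```

```text
t10.10 pos [0.4607 0.0043 0.0418] yaw106.0 grip0.0498 gf0.0 ft [-0.5  0.3  0.6] q [-14.  30. 105.  -0.  46. -30.]
delta now axes [0.0006 0.0005 0.0013] turn -0.0 | delta after turn [0.0006 0.0005 0.0013]
```

In the tool's units: 0.001 m is 0.02.

Request:
{"fn": "hand_motion", "kwargs": {
  "offsets": [
    [0,0,0.02,0,0],
    [0,0,0,0,0],
    [0,0,0,0,0],
    [0,0,0,0,0],
    [0,0,0,0,0],
    [0,0,0,0,0]
  ],
  "force": 40,
  "only": "pos|ft|grip"
}}

```text
position: [0.4604, 0.0043, 0.0408]
ft_force: [-1.6, 0.3, 5.3]
grip_width: 0.0111
gripper_force: 39.8
```

Request:
{"fn": "hand_motion", "kwargs": {
  "offsets": [
    [0,0,-0.2,0,0],
    [0,0,-0.4,0,0],
    [0,0,-0.6,0,0],
    [0,0,-0.6,0,0],
    [0,0,-0.6,0,0],
    [0,0,-0.2,0,0]
  ],
  "only": "pos|grip"
}}

```text
position: [0.4608, 0.0042, 0.1732]
grip_width: 0.0111
gripper_force: 39.2
```

```bash
python3 go.py .449 .3035 .17 106
```

```text
t11.30 pos [0.4608 0.0042 0.1732] yaw106.0 grip0.0111 gf39.2 ft [ 0.9 -0.  -1. ] q [-14.  18.  96.  -0.  66. -30.]
delta now axes [0.291  0.071  0.0028] turn -0.0 | delta after turn [0.2909 0.0711 0.0028]
```

In the tool's units: 0.029 m is 0.58, 0.007 m is 0.14.

Request:
{"fn": "hand_motion", "kwargs": {
  "offsets": [
    [0.58,0.14,0,0,0],
    [0.58,0.14,0,0,0],
    [0.58,0.14,0,0,0],
    [0.58,0.14,0,0,0],
    [0.58,0.14,0,0,0],
    [0.58,0.14,0,0,0],
    [0.58,0.14,0,0,0],
    [0.58,0.14,0,0,0],
    [0.58,0.14,0,0,0],
    [0.58,0.14,0,0,0]
  ],
  "only": "pos|grip"
}}

```text
position: [0.4471, 0.3035, 0.1696]
grip_width: 0.0111
gripper_force: 39.1
```

Request:
{"fn": "hand_motion", "kwargs": {
  "offsets": [
    [0,0,0,0,0],
    [0,0,0,0,0]
  ],
  "only": "pos"
}}

```text
position: [0.4471, 0.3025, 0.1695]
```

```bash
python3 wr.py red; python3 go.py .449 .3035 .082 106
python3 - <<'E'
from rig import get_image; import cv2
a=get_image('scene')['pixels'][130:290,120:440]; cv2.imwrite('pics/s1.png',cv2.resize(a,None,fx=2.5,fy=2.5,interpolation=2)[:,:,::-1])
E
```

```text
[253. 217.] 16225 ztop 0.1427 mec [0.447  0.3028] dia 0.0921
  bar 3310 z 0.1662 c [0.447 0.303] size [0.0367 0.0383] ang 149.2
t12.55 pos [0.4474 0.3019 0.1697] yaw106.0 grip0.0111 gf39.1 ft [ 0.2  0.1 -0.8] q [21. 25. 84. -0. 71.  5.]
delta now axes [0.0011 0.0022 0.0877] turn -0.0 | delta after turn [0.0011 0.0022 0.0877]
```

View pics/s1.png

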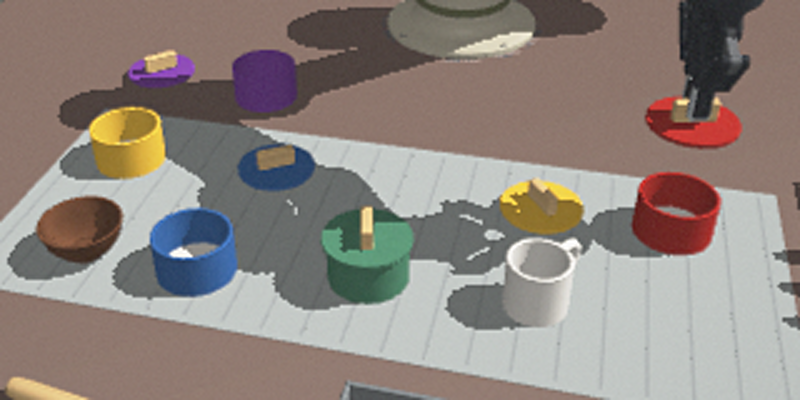

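The green lid sits level on its jar (368,240), and the red lid (692,122) hangs above the red jar (676,210). Lowering the red lid.

In the tool's units: 0.025 m is 0.5, 0.02 m is 0.4.

Request:
{"fn": "hand_motion", "kwargs": {
  "offsets": [
    [0,0.04,0.5,0,0],
    [0,0,0.5,0,0],
    [0,0,0.4,0,0],
    [0,0,0.16,0,0],
    [0,0,0.1,0,0],
    [0,0,0.04,0,0],
    [0,0,0.04,0,0],
    [0,0,0,0,0],
    [0,0,0,0,0]
  ],
  "only": "pos|ft"
}}

```text
position: [0.4498, 0.3031, 0.0838]
ft_force: [-0.7, -0.2, -1.1]
```

```bash
python3 go.py .449 .303 .0825 106
```

```text
t13.50 pos [0.4498 0.3031 0.0838] yaw106.0 grip0.0107 gf39.2 ft [-0.7 -0.2 -1.1] q [21. 32. 89. -0. 59.  5.]
delta now axes [ 0.0002 -0.0008  0.0013] turn -0.0 | delta after turn [ 0.0002 -0.0008  0.0013]
```

In the tool's units: 0.001 m is 0.02.

Request:
{"fn": "hand_motion", "kwargs": {
  "offsets": [
    [0,0,0.02,0,0],
    [0,0,0,0,0]
  ],
  "only": "pos|ft"
}}

```text
position: [0.4498, 0.3031, 0.0828]
ft_force: [-0.8, 0.2, 2.8]
```

Request:
{"fn": "hand_motion", "kwargs": {
  "offsets": [
    [0,0,0,0,0.03],
    [0,0,0,0,0.03],
    [0,0,0,0,0.03],
    [0,0,-0.6,0,0.04],
    [0,0,-0.6,0,0.05],
    [0,0,-0.6,0,0.05],
    [0,0,0,0,0.05]
  ],
  "only": "pos|ft"
}}

```text
position: [0.451, 0.3036, 0.176]
ft_force: [-0.0, -0.2, 0.2]
```

```bash
python3 wr.py red;python3 go.py .451 .163 .17 34.5
```

```text
[250. 185.] 9503 ztop 0.0560 mec [0.4497 0.3033] dia 0.0921
  bar 978 z 0.0775 c [0.4498 0.3037] size [0.0117 0.0439] ang 105.4
t14.45 pos [0.4501 0.3032 0.1738] yaw106.0 grip0.0500 gf0.0 ft [ 0.3  1.6 -0.4] q [21. 25. 83.  0. 72.  5.]
delta now axes [-0.135  -0.0378  0.0036] turn 71.5 | delta after turn [-0.0787  0.116   0.0036]
```

Red is seated (disc top 56.0 mm). Next is yellow.

In the tool's units: 8.5 degrees is 0.0472.

Request:
{"fn": "hand_motion", "kwargs": {
  "offsets": [
    [0,0,0,0.0472,0.05],
    [0,0,0,0.0472,0.05],
    [0,0,0,0.0472,0.05],
    [0,0,0,0.0472,0.05],
    [0,0,0,0.0472,0.05],
    [0,0,0,0.0472,0.05],
    [0,0,0,0.0472,0.05],
    [0,0,0,0.0472,0.05],
    [0,0,0,0.0194,0.05]
  ],
  "only": "pos"
}}

```text
position: [0.4491, 0.3028, 0.1709]
```

Request:
{"fn": "hand_motion", "kwargs": {
  "offsets": [
    [-0.4,0.58,0.02,0,0.05],
    [-0.4,0.58,0.02,0,0.05],
    [-0.4,0.58,0,0,0.05],
    [-0.38,0.58,0,0,0.05],
    [0,0,0,0,0.05],
    [0,0,0,0,0.05]
  ],
  "only": "pos"
}}

```text
position: [0.4499, 0.1623, 0.1695]
```

```bash
python3 wr.py yellow; python3 go.py .451 .163 .0405 34.5
```

```text
[251. 173.] 7406 ztop 0.0141 mec [0.4508 0.1643] dia 0.0922
  bar 760 z 0.0355 c [0.4511 0.1645] size [0.0439 0.012 ] ang 36.5
t16.00 pos [0.4499 0.1629 0.1697] yaw34.5 grip0.0497 gf0.0 ft [ 0.6  0.6 -0.4] q [ 6. 20. 93.  0. 67. 61.]
delta now axes [0.0011 0.0007 0.1292] turn -0.0 | delta after turn [0.0011 0.0007 0.1292]
```

In the tool's units: 0.035 m is 0.7, 0.03 m is 0.6, -1.5 degrees is -0.0083.

Request:
{"fn": "hand_motion", "kwargs": {
  "offsets": [
    [0.04,-0.02,0.7,-0.0083,0.05],
    [0,0,0.7,0,0.05],
    [0,0,0.6,0,0.05],
    [0,0,0.3,0,0.05],
    [0,0,0.16,0,0.05],
    [0,0,0.12,0,0.05],
    [0,0,0,0,0.05],
    [0,0,0,0,0.05]
  ],
  "only": "pos|ft"
}}

```text
position: [0.4515, 0.1649, 0.0419]
ft_force: [0.0, -0.3, 0.3]
```

```bash
python3 go.py .451 .1644 .0405 36
```

```text
t16.80 pos [0.4515 0.1649 0.0419] yaw36.0 grip0.0499 gf0.0 ft [ 0.  -0.3  0.3] q [  6.  31. 101.   0.  47.  60.]
delta now axes [-0.0007  0.0001  0.0014] turn -0.0 | delta after turn [-0.0007  0.0001  0.0014]
```

In the tool's units: 0.001 m is 0.02.

Request:
{"fn": "hand_motion", "kwargs": {
  "offsets": [
    [0,0,0.02,0,0],
    [0,0,0,0,0],
    [0,0,0,0,0],
    [0,0,0,0,0],
    [0,0,0,0,0],
    [0,0,0,0,0]
  ],
  "force": 40,
  "only": "pos|ft|grip"
}}

```text
position: [0.4515, 0.1646, 0.0408]
ft_force: [-1.4, -0.2, 6.2]
grip_width: 0.0108
gripper_force: 39.8
```

Request:
{"fn": "hand_motion", "kwargs": {
  "offsets": [
    [0,0,-0.2,0,0],
    [0,0,-0.4,0,0],
    [0,0,-0.6,0,0],
    [0,0,-0.6,0,0],
    [0,0,-0.6,0,0],
    [0,0,-0.2,0,0]
  ],
  "only": "pos|grip"
}}

```text
position: [0.4519, 0.1647, 0.1732]
grip_width: 0.0109
gripper_force: 39.2
```

```bash
python3 go.py .457 -.3324 .17 36
```

```text
t18.00 pos [0.4519 0.1647 0.1732] yaw36.0 grip0.0109 gf39.2 ft [ 0.3 -0.3 -2.3] q [ 6. 19. 93.  0. 68. 60.]
delta now axes [-0.2879  0.4053  0.0029] turn -0.0 | delta after turn [-0.2881  0.4052  0.0029]
```

In the tool's units: 0.0253 m is 0.506, -0.018 m is -0.36.

Request:
{"fn": "hand_motion", "kwargs": {
  "offsets": [
    [-0.36,0.506,0,0,0],
    [-0.36,0.506,0,0,0],
    [-0.36,0.506,0,0,0],
    [-0.36,0.506,0,0,0],
    [-0.36,0.506,0,0,0],
    [-0.36,0.506,0,0,0],
    [-0.36,0.506,0,0,0],
    [-0.36,0.506,0,0,0],
    [-0.36,0.506,0,0,0],
    [-0.36,0.506,0,0,0]
  ],
  "only": "pos|grip"
}}

```text
position: [0.4536, -0.147, 0.1696]
grip_width: 0.011
gripper_force: 39.2
```

Request:
{"fn": "hand_motion", "kwargs": {
  "offsets": [
    [-0.36,0.506,0,0,0],
    [-0.36,0.506,0,0,0],
    [-0.36,0.506,0,0,0],
    [-0.36,0.506,0,0,0],
    [-0.36,0.506,0,0,0],
    [-0.36,0.506,0,0,0],
    [0,0,0,0,0],
    [0,0,0,0,0],
    [0,0,0,0,0]
  ],
  "only": "pos"
}}

```text
position: [0.4557, -0.3311, 0.1698]
```

```bash
python3 wr.py yellow; python3 go.py .457 -.3324 .082 36
```

```text
[253. 218.] 15930 ztop 0.1429 mec [ 0.4554 -0.3317] dia 0.0924
  bar 3270 z 0.1663 c [ 0.4552 -0.3314] size [0.0378 0.0382] ang 170.6
t19.95 pos [ 0.4559 -0.3311  0.1701] yaw36.0 grip0.0112 gf39.3 ft [ 0.6  0.2 -1.4] q [-48.  27.  80.   0.  73.   6.]
delta now axes [0.0002 0.0018 0.0881] turn 0.0 | delta after turn [0.0002 0.0018 0.0881]
```

In the tool's units: 0.025 m is 0.5, 0.02 m is 0.4.

Request:
{"fn": "hand_motion", "kwargs": {
  "offsets": [
    [0,0.02,0.5,0,0],
    [0,0,0.5,0,0],
    [0,0,0.4,0,0],
    [0,0,0.16,0,0],
    [0,0,0.1,0,0],
    [0,0,0.04,0,0],
    [0,0,0.04,0,0],
    [0,0,0,0,0],
    [0,0,0,0,0]
  ],
  "only": "pos|ft"
}}

```text
position: [0.4566, -0.3332, 0.0838]
ft_force: [0.0, 0.2, -1.3]
```

```bash
python3 go.py .457 -.3324 .0825 36
```

```text
t20.85 pos [ 0.4566 -0.3332  0.0838] yaw36.0 grip0.0113 gf39.3 ft [ 0.   0.2 -1.3] q [-48.  33.  86.   0.  61.   6.]
delta now axes [ 0.0007 -0.0004  0.0013] turn -0.0 | delta after turn [ 0.0007 -0.0004  0.0013]
```

In the tool's units: 0.001 m is 0.02.

Request:
{"fn": "hand_motion", "kwargs": {
  "offsets": [
    [0,0,0.02,0,0],
    [0,0,0,0,0]
  ],
  "only": "pos|ft"
}}

```text
position: [0.4566, -0.3332, 0.0828]
ft_force: [-0.0, 1.5, 2.1]
```

Request:
{"fn": "hand_motion", "kwargs": {
  "offsets": [
    [0,0,0,0,0.03],
    [0,0,0,0,0.03],
    [0,0,0,0,0.03],
    [0,0,-0.6,0,0.04],
    [0,0,-0.6,0,0.05],
    [0,0,-0.6,0,0.05],
    [0,0,0,0,0.05]
  ],
  "only": "pos|ft"
}}

```text
position: [0.4576, -0.3341, 0.1762]
ft_force: [0.1, -0.1, -0.6]
```

```bash
python3 wr.py yellow;python3 go.py .4455 -.148 .17 124
```

```text
[250. 187.] 9549 ztop 0.0560 mec [ 0.4562 -0.3335] dia 0.0922
  bar 969 z 0.0775 c [ 0.4565 -0.3336] size [0.0435 0.0117] ang 35.5
t21.80 pos [ 0.4569 -0.3334  0.1739] yaw36.0 grip0.0501 gf0.0 ft [-0.4 -0.3 -0. ] q [-48.  27.  79.  -0.  73.   6.]
delta now axes [ 0.0997 -0.1568  0.0034] turn -88.0 | delta after turn [0.1602 0.0942 0.0034]
```

Yellow is seated (disc top 56.0 mm). Next is the blue lid. Two candidates: scene pixel (231,197) is blue with hue 100–118, and (185,158) is purple off the mat. The enlarged crop showed them at (276,165) and (160,68), so the blue one on the mat is meant. A wrist crop will confirm it.

In the tool's units: -8.5 degrees is -0.0472.

Request:
{"fn": "hand_motion", "kwargs": {
  "offsets": [
    [0,0,0,-0.0472,0.05],
    [0,0,0,-0.0472,0.05],
    [0,0,0,-0.0472,0.05],
    [0,0,0,-0.0472,0.05],
    [0,0,0,-0.0472,0.05],
    [0,0,0,-0.0472,0.05],
    [0,0,0,-0.0472,0.05],
    [0,0,0,-0.0472,0.05],
    [0,0,0,-0.0472,0.05],
    [0,0,0,-0.0472,0.05]
  ],
  "only": "pos"
}}

```text
position: [0.4561, -0.3326, 0.1709]
```

Request:
{"fn": "hand_motion", "kwargs": {
  "offsets": [
    [0,0,0,-0.0167,0.05],
    [0.64,0.38,0.02,0,0.05],
    [0.64,0.38,0.02,0,0.05],
    [0.64,0.38,0.02,0,0.05],
    [0.64,0.38,0,0,0.05],
    [0.64,0.36,0,0,0.05],
    [0,0,0,0,0.05],
    [0,0,0,0,0.05]
  ],
  "only": "pos"
}}

```text
position: [0.4449, -0.1473, 0.1687]
```

```bash
python3 wr.py blue w5.png; python3 go.py .4455 -.148 .0405 124
```

```text
[252. 176.] 7320 ztop 0.0141 mec [ 0.4445 -0.1483] dia 0.0925
  bar 782 z 0.0356 c [ 0.4444 -0.148 ] size [0.0118 0.0443] ang 124.3
[401. 285.] 3322 ztop 0.0504 mec [ 0.6263 -0.1657] dia 0.0819
t23.65 pos [ 0.4451 -0.1481  0.1688] yaw124.0 grip0.0498 gf0.0 ft [ 0.8 -0.1 -0.1] q [-33.  19.  95.  -0.  67. -67.]
delta now axes [-0.0002  0.0005  0.1283] turn -0.0 | delta after turn [-0.0002  0.0005  0.1283]
```

View pics/w5.png

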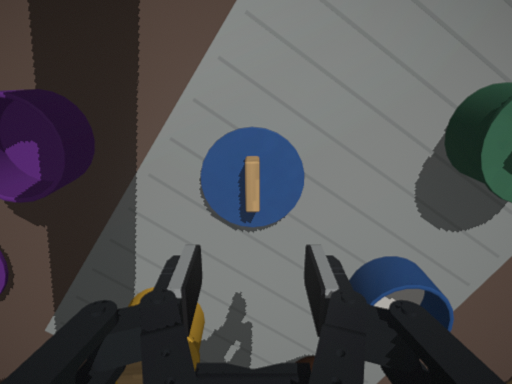

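The lid at (252,176) is clearly blue, and the purple jar at (30,150) is nearby but clear. Descending.

In the tool's units: 0.035 m is 0.7, 0.03 m is 0.6.

Request:
{"fn": "hand_motion", "kwargs": {
  "offsets": [
    [0,0,0.7,0,0.05],
    [0,0,0.7,0,0.05],
    [0,0,0.6,0,0.05],
    [0,0,0.28,0,0.05],
    [0,0,0.16,0,0.05],
    [0,0,0.12,0,0.05],
    [0,0,0,0,0.05],
    [0,0,0,0,0.05]
  ],
  "only": "pos|ft"
}}

```text
position: [0.4453, -0.1482, 0.0418]
ft_force: [0.3, 0.6, -0.8]
```

```bash
python3 go.py .4445 -.148 .0405 124
```

```text
t24.45 pos [ 0.4453 -0.1482  0.0418] yaw124.0 grip0.0501 gf0.0 ft [ 0.3  0.6 -0.8] q [-33.  30. 103.  -0.  46. -67.]
delta now axes [ 0.0006 -0.0006  0.0013] turn -0.0 | delta after turn [ 0.0006 -0.0006  0.0013]
```

In the tool's units: 0.001 m is 0.02.

Request:
{"fn": "hand_motion", "kwargs": {
  "offsets": [
    [0,0,0.02,0,0],
    [0,0,0,0,0],
    [0,0,0,0,0],
    [0,0,0,0,0],
    [0,0,0,0,0],
    [0,0,0,0,0]
  ],
  "force": 40,
  "only": "pos|ft|grip"
}}

```text
position: [0.4453, -0.1479, 0.0408]
ft_force: [-0.9, 0.6, 5.4]
grip_width: 0.0109
gripper_force: 39.9
```

Request:
{"fn": "hand_motion", "kwargs": {
  "offsets": [
    [0,0,-0.2,0,0],
    [0,0,-0.4,0,0],
    [0,0,-0.6,0,0],
    [0,0,-0.6,0,0],
    [0,0,-0.6,0,0],
    [0,0,-0.2,0,0]
  ],
  "only": "pos|grip"
}}

```text
position: [0.4456, -0.1481, 0.1732]
grip_width: 0.011
gripper_force: 39.1
```

```bash
python3 go.py .629 -.1748 .17 124
```

```text
t25.65 pos [ 0.4456 -0.1481  0.1732] yaw124.0 grip0.0110 gf39.1 ft [ 0.7 -1.  -1.2] q [-33.  18.  94.  -0.  67. -67.]
delta now axes [-0.1246  0.1371  0.004 ] turn -0.0 | delta after turn [-0.1247  0.1371  0.004 ]
```

In the tool's units: 0.023 m is 0.46, 0.022 m is 0.44.

Request:
{"fn": "hand_motion", "kwargs": {
  "offsets": [
    [-0.42,0.46,0,0,0],
    [-0.42,0.46,0,0,0],
    [-0.42,0.46,0,0,0],
    [-0.42,0.46,0,0,0],
    [-0.42,0.46,0,0,0],
    [-0.4,0.44,0,0,0],
    [0,0,0,0,0],
    [0,0,0,0,0],
    [0,0,0,0,0]
  ],
  "only": "pos|grip"
}}

```text
position: [0.6276, -0.1747, 0.1699]
grip_width: 0.0112
gripper_force: 39.3
```

```bash
python3 wr.py blue w6.png; python3 go.py .629 -.1748 .082 124
```

```text
[253. 218.] 16091 ztop 0.1430 mec [ 0.6273 -0.1748] dia 0.0927
  bar 3292 z 0.1663 c [ 0.6271 -0.1744] size [0.0383 0.0368] ang 80.7
t26.60 pos [ 0.6277 -0.1748  0.1702] yaw124.0 grip0.0109 gf39.3 ft [ 0.5  0.2 -2.2] q [-26.  36.  64.  -0.  80. -60.]
delta now axes [-0.0009  0.0011  0.0882] turn -0.0 | delta after turn [-0.0009  0.0011  0.0882]
```

View pics/w6.png

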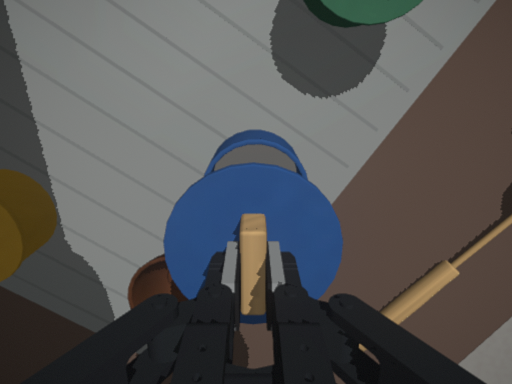

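The geometry matches the green placement, with the blue jar centred at (255,170) under the held lid. Lowering.

In the tool's units: 0.025 m is 0.5, 0.02 m is 0.4.

Request:
{"fn": "hand_motion", "kwargs": {
  "offsets": [
    [0,0.02,0.5,0,0],
    [0,0,0.5,0,0],
    [0,0,0.4,0,0],
    [0,0,0.16,0,0],
    [0,0,0.1,0,0],
    [0,0,0.04,0,0],
    [0,0,0.04,0,0],
    [0,0,0,0,0],
    [0,0,0,0,0]
  ],
  "only": "pos|ft"
}}

```text
position: [0.6295, -0.1744, 0.0838]
ft_force: [0.1, 0.4, -1.8]
```

```bash
python3 go.py .629 -.1748 .0825 124
```

```text
t27.50 pos [ 0.6295 -0.1744  0.0838] yaw124.0 grip0.0109 gf39.3 ft [ 0.1  0.4 -1.8] q [-26.  41.  70.  -0.  70. -60.]
delta now axes [-0.     -0.0006  0.0013] turn -0.0 | delta after turn [-0.     -0.0006  0.0013]
```

In the tool's units: 0.001 m is 0.02.

Request:
{"fn": "hand_motion", "kwargs": {
  "offsets": [
    [0,0,0.02,0,0],
    [0,0,0,0,0]
  ],
  "only": "pos|ft"
}}

```text
position: [0.6296, -0.1744, 0.0829]
ft_force: [0.7, -1.2, 1.1]
```

Request:
{"fn": "hand_motion", "kwargs": {
  "offsets": [
    [0,0,0,0,0.03],
    [0,0,0,0,0.03],
    [0,0,0,0,0.03],
    [0,0,-0.6,0,0.04],
    [0,0,-0.6,0,0.05],
    [0,0,-0.6,0,0.05],
    [0,0,-0.6,0,0.05],
    [0,0,0,0,0.05]
  ],
  "only": "pos|ft"
}}

```text
position: [0.6306, -0.1749, 0.207]
ft_force: [0.1, 0.7, 0.4]
```

```bash
python3 wr.py blue; python3 - <<'E'
from rig import get_image; import cv2
from meas import *
for n in ['scene','side']:
    im=get_image(n); W=world(im)
    for nm,c in [('mug',(.6,.2)),('bowl',(.63,-.33))]:
        k=(np.abs(W[...,0]-c[0])<.08)&(np.abs(W[...,1]-c[1])<.075)&(W[...,2]>.032)&(W[...,2]<.08); T=W[k]; print(n,nm,T.min(0),T.max(0))
    for nm,c,h in [('red',(.4497,.3033),0),('blue',(.629,-.1748),0),('green',(.598,.002),0),('yellow',(.4565,-.333),0)]:
        k=(np.linalg.norm(W[...,:2]-c,axis=-1)<.044)&(W[...,2]>.045)&(W[...,2]<.064); T=W[k]
        A=np.c_[T[:,:2],np.ones(len(T))]; p=np.linalg.lstsq(A,T[:,2],rcond=None)[0]; print(n,nm,'disc z %.4f tilt %.1f'%(np.median(T[:,2]),np.degrees(np.hypot(*p[:2]))))
    a=im['pixels'][130:290,120:440] if n=='scene' else im['pixels'][80:350,150:470]
    cv2.imwrite(f'pics/{n}9.png',cv2.resize(a,None,fx=2.2,fy=2.2,interpolation=2)[:,:,::-1])
E
```

```text
[251. 173.] 7682 ztop 0.0561 mec [ 0.6292 -0.1745] dia 0.0921
  bar 787 z 0.0776 c [ 0.6289 -0.174 ] size [0.0116 0.0433] ang 124.1
scene mug [0.54746092 0.14090931 0.0320672 ] [0.63489453 0.2080127  0.06092527]
scene bowl [ 0.58562737 -0.34384072  0.03211126] [ 0.67485402 -0.25531175  0.04391611]
scene red disc z 0.0538 tilt 0.7
scene blue disc z 0.0540 tilt 0.3
scene green disc z 0.0539 tilt 0.4
scene yellow disc z 0.0539 tilt 0.9
side mug [0.53899238 0.137557   0.03204148] [0.62961598 0.20572361 0.06427801]
side bowl [ 0.5841732  -0.34480712  0.03204194] [ 0.67372996 -0.25724923  0.04590222]
side red disc z 0.0561 tilt 1.6
side blue disc z 0.0561 tilt 0.8
side green disc z 0.0562 tilt 1.7
side yellow disc z 0.0559 tilt 0.3
```

View pics/side9.png

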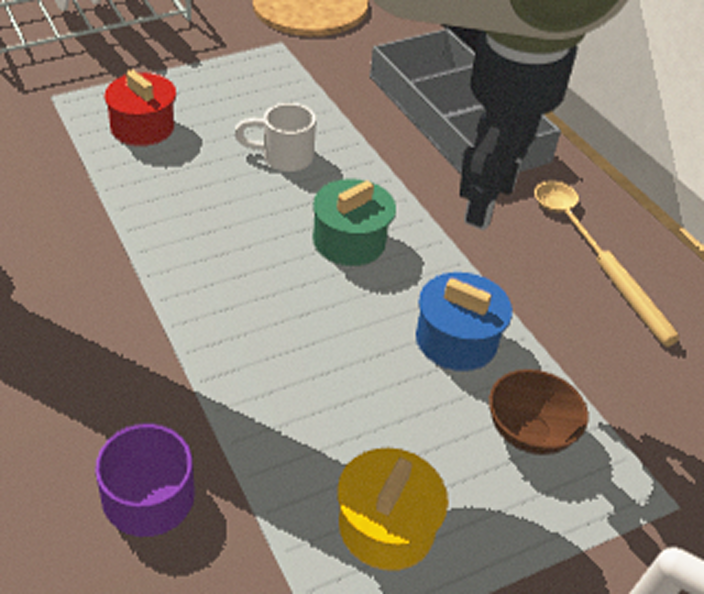

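View pics/scene9.png

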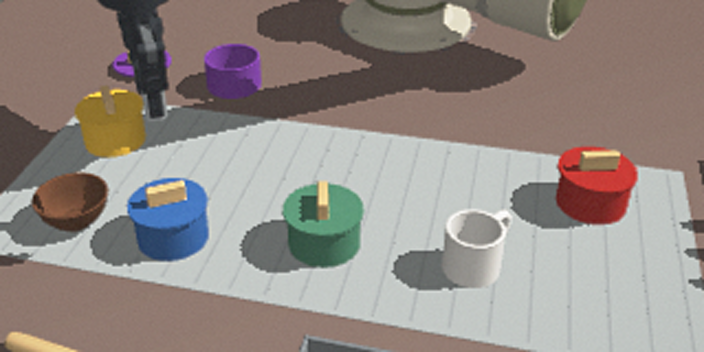

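Both views show all four lids seated level on their own jars: red (140,100), green (353,205), blue (463,300) and yellow (393,495) in the side crop. The mug, bowl and purple look-alikes have not moved, and the gripper is clear of everything.

```bash
python3 -c "from rig import close_job; print(close_job())"
```

```text
the job is handed in; nothing more can be done
None
```

The job is handed in: all four lids are seated level on the jars of their own colour, and the jars, mug, bowl and purple look-alikes stand where they were, at about 29 s of the 112 s allowed.

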